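# Height check of two vial blocks under the gauge's bridge bar

## Robot

A 6-joint arm with a two-finger parallel gripper is mounted at the origin on the work surface. World frame = base frame: x ahead of the robot, y to its left, z up, the work surface at z = 0. Lengths are in mm, angles in rad, forces in N, time in s.
With the tool pointing down it reaches from about 300 to 775 mm from the base axis. Payload 14.6 kg.
Tool frame: the origin (TCP) lies midway between the tips of the shut fingers; the grasp point (between the pads) lies 19 mm behind it (manip.grip_point_offset is the distance from the TCP to the grasp point, in mm); x points along the fingers, z is the direction in which the jaws open and shut, and the axes are right-handed (so a half turn about x gives the same grasp; the last joint's range is limited). The gripper opens to 94 mm and grips with 3 to 60 N. Pads are 16 mm wide; open, the fingers measure 119 mm over their backs; the gripper's body (75 mm by 177 mm) begins 78 mm behind the grasp point.
Start: joints at [-1.394, 0.3, 1.521, -0, 1.321, -0.067], TCP at [132.759, -533.727, 205.446] pointing down, gripper open.
Joint ranges: [-3.03, 3.03], [-0.79, 2.21], [0.23, 2.52], [-1.04, 4.18], [0, 3.07], [-2.55, 2.55]. Speed limits (rad/s): [2.22, 2.22, 2.57, 3.14, 3.14, 3.14].

## Interface

Orientations are given as [roll, pitch, yaw] about the fixed x, y, z axes, in that order (R = Rz(yaw) Ry(pitch) Rx(roll)).
In Python, from cell import manip, camera, calibration, order gives the robot as it stands.
- The arm moves only by the tool jog_arm, never from a script. Its arguments are lists of equal length, an entry for each row: "turn": the turn, a rotation vector about the tool's x, y, z in degrees, a list of three; "dp": the shift along the tool's x, y, z in cm, a list of three; "gripper": the closure, from 0 (fully open) to 1 (shut). In form: {"turn": [[ax, ay, az], ...], "dp": [[tx, ty, tz], ...], "gripper": [gripper, ...]}. A call has 1 to 8 rows; each row shifts and turns the pose as measured when the row begins, along the tool's axes as they then stand; what a row does not reach is not made up. A row lasts 1/8 s, in which the tool goes at most 62.5 mm and 10.7 degrees, less where a joint would pass 70% of its speed; a pose out of reach is approached as far as the arm can. A call is refused whole if a number of a shift passes 6.25 or a number of a turn 10.7, either way. A call with a gripper value outside its range is refused whole. The fingers move at their own pace and stop on an object; "grip_force" is the grip in N (left out, the last holds). Time passes only in rows, so rows that do not move let the fingers close. It gives the time, the measured TCP pose, the force and the opening at its end, in the units of the state.
- manip.read_state(): the state, without advancing time (a new reading comes with each control period).
- camera(name): name is "side" or "top" or "wrist"; returns (picture, depth): 420x560x3 uint8, red, green, blue; 420x560 float32, mm along the optical axis (not along the pixel's ray), 0 where there is no reading.
- calibration(name): a dict with "K" (3x3 intrinsics, pixels), "world_from_camera" (4x4, takes a point from camera to world coordinates). Camera axes: x right, y down, z forward; pixel columns grow to the right and rows downward; lengths in mm; the calibration is good to about 2 mm. A picture is of the moment at which its call begins: read the wrist's pose just before it. calibration takes no time and is no camera call; for the wrist camera it gives the pose at the moment of the call.
- order.sign_off(): hands the job in, once; it reports no verdict.
The state is a dict: "clock": time; "joints": joint angles; "qd": joint speeds; "effort": joint torques, N m; "eef_pos": TCP position; "eef_rot": TCP orientation; "wrist_force": force on the tool from outside, world axes, zero at the start; "moment": the same for the moment, N m; "finger_gap": finger opening in mm.
Only numpy, scipy, OpenCV 4.12 (cv2) and the standard library are available. Lean on these libraries where they do the work, as an engineer would, in place of code of your own. Each camera call takes 0.05 s, during which the arm holds its last target.

## Task

Check both vial blocks on the height gauge: push each one gently along its lane, under the bridge bar. The block that clears the bar goes on until it sits fully home against the end stop and stays there; the one whose caps come up against the bar must not be forced: draw it back out and set it down upright in the empty reject tray, without dropping it. Leave the other things alone.

Things in the scene. Friction and masses are not known exactly. Their poses are not given: they have to be found in the camera images.
- gauge: Fixed slick aluminium plate 8 mm thick, own x -150 to 100 mm along the lanes (away from robot), 210 mm along y, yaw up to 15 deg. Two lanes, centres y = +50 and -50, floor 8 mm above table, 50 mm wide between rails 10 mm high (x -145 to 80). Blocks start one per lane, short of the bar. Origin: on the table, z up.
- bridge_bar: Steel bar fixed over both lanes, 8 mm deep along x, underside 46 mm above the lane floor, top 66 mm above table; posts at y = +-96 mm. Origin: on the table under its near face (gauge x = 20 mm). Axes as gauge. Too tall a block stops with its foremost caps on the near face (block origin at gauge x = -22.5). Bears at most 20 N.
- end_stop: Steel strip fixed across the far end of both lanes, top 32 mm above table. Origin: on the table under its near face (gauge x = 80 mm). Axes as gauge. A block fully home touches it with its front end: block origin at gauge x = 32.5, rear end still 35 mm on the robot's side of the bar. Bears at most 20 N.
- block_1: Loose aluminium block 95 (x) x 44 (y) x 36 mm, 0.22 to 0.4 kg, +x end to the bar. Six black vial caps on its front half, foremost 5 mm from the front end; rear top bare. Caps reach 44 mm on one block, 48 mm on the other (either one, either lane). Slides at about 0.5 to 3 N; push mid rear face, near its top, lest it tip. Origin: underside centre, z up.
- block_2: The other block, in the other lane; all as said of block_1. Which of the two has the caps at 48 mm (too tall for the bar) is not told: find out by pushing.
- reject_tray: Fixed empty open white plastic tray, left or right of the gauge: 145 mm along own x, 125 mm along own y, 28 mm high, walls 4 mm, inner floor about 4 mm above the table. Origin: centre of the underside, z up.
- vial_box: Bystander: closed cardboard box with a paper-white lid, 134 x 104 x 51 mm, across the gauge from the tray. Origin: centre of the underside. Leave alone.
- solvent_bottle: Bystander: amber bottle, 70 mm across, 150 mm high, standing. Origin: centre of the underside. Leave alone.
- wrench: Bystander: a steel wrench lying flat on the table, left of and beyond the gauge. Leave alone.
- mouse: Bystander: black computer mouse about 100 x 60 x 32 mm. Origin: centre of the underside. Leave alone.
Mind the look-alikes: they are no part of the job. What is shaped like the block_2 but pink is not meant.

How it is judged (in metres and radians):
On the way:
1. the tall block has been pushed along its lane up against the bridge bar (contact force between block_1 and bridge_bar above 0.5 N and x of block_1 in the frame of gauge above -0.03 m and z of block_1 in the frame of gauge below 0.014 m), for 0.05 s.
At the end, for the whole second after the job is handed in: The block that clears sits flat in its lane, past the bar, with its front end within 2 mm of the end stop; the tall block stands upright and flat on the inner floor of the reject tray (within 50 mm of its centre and 0.06 rad of upright); both are released and at rest (x of block_2 in the frame of gauge between 0.0305 and 0.035 m and z of block_2 in the frame of gauge between 0.005 and 0.011 m and angle between each of block_2, block_1's own z axis and vertical below 0.06 rad and z of block_1 in the frame of reject_tray between 0.001 and 0.008 m and horizontal distance between block_1 and reject_tray below 0.05 m and linear speed of each of block_1, block_2 below 0.02 m/s); the robot touches nothing.
It fails at once if more than 20 N on the bridge bar (contact force between anything else and bridge_bar above 20 N).
It fails at once if more than 20 N on the end stop (contact force between anything else and end_stop above 20 N).
It fails at once if a block dropped or thrown (moving faster than 0.6 m/s out of the gripper) ((linear speed of block_1 above 0.6 m/s and contact force between the fingers and block_1 below 0.1 N) or (linear speed of block_2 above 0.6 m/s and contact force between the fingers and block_2 below 0.1 N)).
It fails at once if a bystander disturbed (moved more than 15 mm) (distance of any of vial_box, solvent_bottle, wrench, mouse from where it was at the start of the episode above 0.015 m).
It also fails if it takes over 70 s, if anything falls off the work surface, if the arm or the gripper's body presses on something with over 40 N, if the wrist force passes 120 N, or if a joint passes its speed limit or range.

## Working session

There is one attempt and no reset: what is moved stays moved. The work goes in short steps, Python scripts to look and compute and a tool call to move; the robot and the scene stay as the last step left them, time stands still between calls to the robot, and variables do not carry over. Pictures are saved under pics/ and viewed, and the job is handed in when it is done.

Besides the shell and the picture viewer there is one more tool, called after "Request:" in YAML: its name, and indented under it one key for each argument. jog_arm: Moves the arm, as the interface text tells. Its arguments: {"type":"object","properties":{"turn":{"type":"array","items":{"type":"array","items":{"type":"number"}}},"dp":{"type":"array","items":{"type":"array","items":{"type":"number"}}},"gripper":{"type":"array","items":{"type":"number"}},"grip_force":{"type":"number"}},"required":["turn","dp","gripper"]}

```bash
mkdir -p pics; ls; python3 - <<'E'
from cell import manip,camera,calibration
import cv2,numpy as np
s=manip.read_state();print({k:np.round(v,3) for k,v in s.items()})
for n in("top","side"):
    p,d=camera(n);np.savez(f"{n}0.npz",p=p,d=d);cv2.imwrite(f"pics/{n}0.png",p[...,::-1]);c=calibration(n);print(n,np.round(c["K"],1).tolist(),np.round(c["world_from_camera"],3).tolist())
E
```

```text
pics
{'clock': np.float64(0.0), 'joints': array([-1.394,  0.3  ,  1.522, -0.   ,  1.321, -0.067]), 'qd': array([-0.002, -0.001, -0.   ,  0.001, -0.001,  0.001]), 'effort': array([ 0.0000e+00, -5.3181e+01, -3.5274e+01,  7.1000e-02,  2.4000e-02,
       -0.0000e+00]), 'eef_pos': array([ 132.71 , -533.466,  204.863]), 'eef_rot': array([3.078, 1.57 , 1.751]), 'wrist_force': array([ 0.047, -0.466, -0.085]), 'moment': array([-0.005, -0.022,  0.019]), 'finger_gap': np.float64(94.188)}
top [[492.7, 0.0, 276.9], [0.0, 492.7, 209.9], [0.0, 0.0, 1.0]] [[-0.009, -0.988, 0.151, 286.157], [-1.0, 0.01, 0.003, -77.073], [-0.004, -0.151, -0.988, 1535.175], [0.0, 0.0, 0.0, 1.0]]
side [[474.9, 0.0, 280.9], [0.0, 474.9, 206.0], [0.0, 0.0, 1.0]] [[-0.959, -0.167, 0.228, 214.111], [-0.282, 0.514, -0.81, 942.796], [0.018, -0.841, -0.54, 727.494], [0.0, 0.0, 0.0, 1.0]]
```

View pics/top0.png

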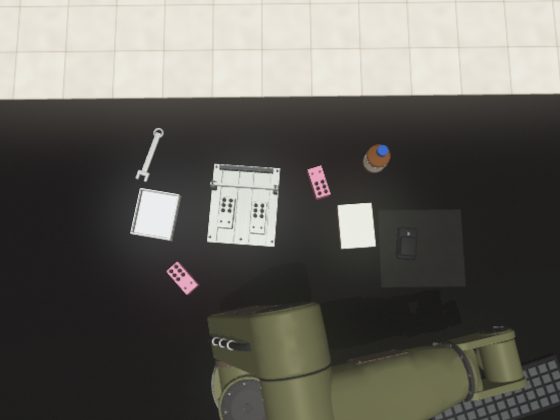

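View pics/side0.png

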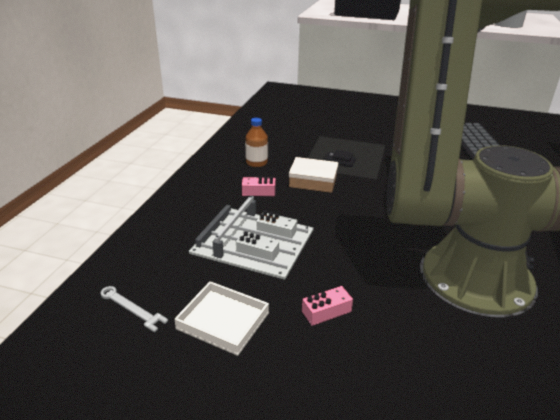

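Top view: blocks in the left lane at (227,208) and the right lane at (259,215). The pink look-alikes are at (182,278) and (319,182), and not wanted. The tray is at (156,214), with an open rim, and the white-lidded box at (356,226). Next is a close crop.

```bash
python3 - <<'E'
import numpy as np,cv2
p=np.load("top0.npz")["p"]
c=p[145:260,120:300];cv2.imwrite("pics/crop0.png",cv2.resize(c,None,fx=4.4,fy=4.4,interpolation=cv2.INTER_CUBIC)[...,::-1])
E
```

```text
(no output)
```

View pics/crop0.png

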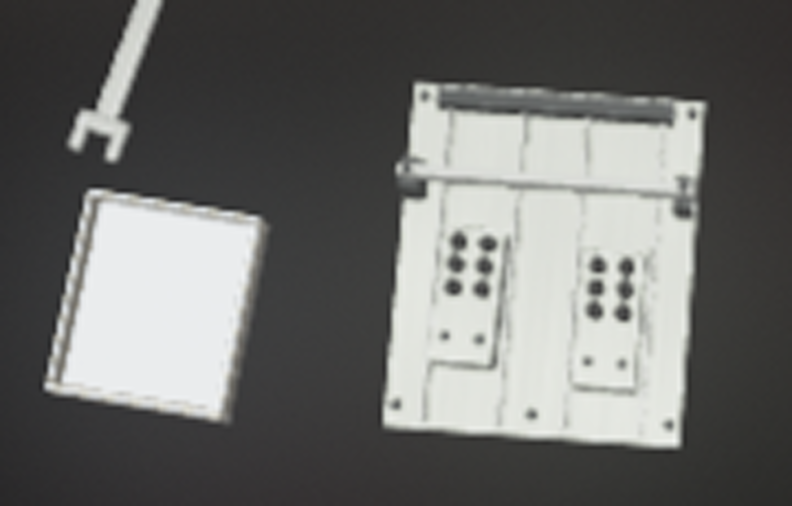

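```bash
cat > h.py <<'E'
import numpy as np,cv2
from cell import manip,camera,calibration
def ray(n,uv,z,cal=None):
    c=cal or calibration(n);K=np.array(c["K"]);T=np.array(c["world_from_camera"])
    d=T[:3,:3]@np.linalg.inv(K)@np.r_[uv,1.];o=T[:3,3];return o+d*(z-o[2])/d[2]
E
python3 - <<'E'
from h import *
f=lambda a:(np.array(a)+.5)/4.4-.5+np.array([120,145])
G=[ray("top",f(a),8) for a in[(384,427),(680,446),(706,102),(415,83)]]
G=np.array(G);print("plate",G.round(1).tolist());
print([np.linalg.norm(G[i]-G[i-1]).round(1) for i in range(4)])
x=(G[2]+G[3]-G[0]-G[1])[:2];y=(G[0]+G[3]-G[1]-G[2])[:2]
a1=np.arctan2(x[1],x[0]);a2=np.arctan2(-y[0],y[1]);print("yaw",np.degrees([a1,a2]))
yaw=(a1*2+a2*1.7)/3.7;c=G.mean(0)[:2];R=np.array([[np.cos(yaw),-np.sin(yaw)],[np.sin(yaw),np.cos(yaw)]])
o=c-R@[-25,0];print("origin",o.round(1))
for nm,q,z in[("L rear l",(429,363),44),("L rear r",(491,366),44),("R rear l",(573,386),44),("R rear r",(634,389),44)]:
    w=ray("top",f(q),z)[:2];print(nm,w.round(1),(R.T@(w-o)).round(1))
T=np.array([ray("top",f(a),28) for a in[(46,387),(226,421),(266,221),(90,192)]]);print("tray",T.round(1).tolist(),T.mean(0))
print([np.linalg.norm(T[i]-T[i-1]).round(1) for i in range(4)])
d=np.load("top0.npz")["d"]
m=calibration("top");K=m["K"];W=m["world_from_camera"]
def pt(u,v):
    z=d[v,u];return (np.array(W)@np.r_[np.linalg.inv(K)@[u,v,1]*z,1])[:3].round(1)
for q in[(222,225),(226,222),(255,229),(150,215),(243,200),(227,203)]:print(q,pt(*q))
E
```

```text
plate [[422.2, 145.4, 8.0], [406.8, -63.5, 8.0], [655.1, -84.4, 8.0], [671.3, 126.0, 8.0]]
[np.float64(249.9), np.float64(209.5), np.float64(249.2), np.float64(211.0)]
yaw [-4.62918424 -4.32278401]
origin [563.8  28.9]
L rear l [463.1 109.5] [-106.7   72.5]
L rear r [460.6  66.5] [-105.8   29.4]
R rear l [446.1   9.8] [-115.8  -28.3]
R rear r [443.6 -32.4] [-115.   -70.5]
tray [[450.7, 379.3, 28.0], [425.7, 252.8, 28.0], [567.2, 227.8, 28.0], [589.3, 353.1, 28.0]] [508.23146794 303.23316977  28.        ]
[np.float64(141.1), np.float64(129.0), np.float64(143.7), np.float64(127.2)]
(222, 225) [469.4  94.6  44.3]
(226, 222) [478.7  82.7  42.5]
(255, 229) [456.5  -5.8  41.3]
(150, 215) [508.7 326.7   0.8]
(243, 200) [552.5  33.3   7.7]
(227, 203) [537.9  80.2  40.5]
```

```bash
cat >> h.py <<'E'
from scipy.spatial.transform import Rotation as Ro
YAW=np.radians(-4.5);O=np.array([563.8,28.9])
RG=np.array([[np.cos(YAW),-np.sin(YAW)],[np.sin(YAW),np.cos(YAW)]])
def g2w(x,y):return O+RG@[x,y]
def tool():
    s=manip.read_state();return np.array(s["eef_pos"]),Ro.from_euler("xyz",s["eef_rot"]).as_matrix(),s
def plan(pos,yaw):
    """delta in tool axes (cm) and rotvec (deg) to a down pose with jaw along +-(y of yaw)"""
    p,R,s=tool();best=None
    for k in(0,np.pi):
        a=yaw+k;z=np.array([-np.sin(a),np.cos(a),0]);x=np.array([0,0,-1.]);T=np.c_[x,np.cross(z,x),z]
        rv=Ro.from_matrix(R.T@T).as_rotvec(degrees=True)
        print("k",round(k,1),"turn",rv.round(2),"dp cm",(R.T@(np.array(pos)-p)/10).round(3))
    print("R cols",R.round(3).tolist(),"pos",p.round(1),"F",np.round(s["wrist_force"],2),"gap",round(float(s["finger_gap"]),1),"t",s["clock"],"j",np.round(s["joints"],2))
E
python3 - <<'E'
from h import *
print(g2w(-58.5-10,50))
plan([*g2w(-68,50),130],YAW)
E
```

```text
[499.43411743  84.12031474]
k 0 turn [-1.6153e+02 -1.0000e-02 -9.0000e-02] dp cm [  7.551  50.546 -51.059]
k 3.1 turn [ 1.847e+01 -6.000e-02  1.000e-02] dp cm [  7.551  50.546 -51.059]
R cols [[-0.0, 0.97, 0.241], [0.001, 0.241, -0.97], [-1.0, 0.0, -0.001]] pos [ 132.7 -533.5  205. ] F [ 0.12 -0.01 -0.23] gap 94.3 t 0.1 j [-1.39  0.3   1.52 -0.    1.32 -0.07]
```

Request:
jog_arm:
  turn:
    - [0,0,0]
    - [0,0,0]
    - [0,0,0]
    - [0,0,0]
    - [0,0,0]
    - [0,0,0]
    - [0,0,0]
    - [0,0,0]
  dp:
    - [0,4,-4]
    - [0,4,-4]
    - [0,4,-4]
    - [0,4,-4]
    - [0,4,-4]
    - [0,4,-4]
    - [0,4,-4]
    - [0,4,-4]
  gripper: [0.3,0.3,0.3,0.3,0.3,0.3,0.3,0.3]
  grip_force: 8

```text
clock: 1.1
eef_pos: [370.3, -135.3, 203.8]
eef_rot: [3.04, 1.567, 1.707]
wrist_force: [0.8, -0.4, 0.1]
finger_gap: 65.5
```

```bash
python3 -c "
from h import *
plan([*g2w(-92,50),130],YAW)"
```

```text
k 0 turn [-1.619e+02 -2.000e-02 -3.100e-01] dp cm [  7.462  15.477 -18.994]
k 3.1 turn [ 1.81e+01 -2.20e-01  1.00e-02] dp cm [  7.462  15.477 -18.994]
R cols [[-0.001, 0.972, 0.235], [0.004, 0.235, -0.972], [-1.0, 0.0, -0.004]] pos [ 370.3 -135.3  203.8] F [ 0.78 -0.36  0.09] gap 65.5 t 1.1 j [-0.45 -0.05  1.92  0.    1.28  0.89]
```

Request:
jog_arm:
  turn:
    - [0,0,0]
    - [0,0,0]
    - [0,0,0]
    - [0,0,0]
    - [0,0,0]
    - [9,0,0]
    - [9,0,0]
    - [0,0,0]
  dp:
    - [0,3.1,-3.8]
    - [0,3.1,-3.8]
    - [0,3.1,-3.8]
    - [0,3.1,-3.8]
    - [0,3.1,-3.8]
    - [0,0,0]
    - [0,0,0]
    - [0,0,0]
  gripper: [0.3,0.3,0.3,0.3,0.3,0.3,0.3,0.3]

```text
clock: 2.1
eef_pos: [478.3, 98.0, 202.8]
eef_rot: [-2.239, 1.566, 2.395]
wrist_force: [0.5, -0.3, 0.5]
finger_gap: 65.8
```

```bash
python3 -c "
from h import *
plan([*g2w(-92,50),70],YAW)
p,d=camera('wrist');cv2.imwrite('pics/w1.png',p[...,::-1]);np.savez('w1.npz',p=p,d=d,**calibration('wrist'))"
```

```text
k 0 turn [-179.96   -0.36   -0.28] dp cm [13.272 -0.086  1.258]
k 3.1 turn [ 0.04 -0.18  0.23] dp cm [13.272 -0.086  1.258]
R cols [[-0.004, 0.997, -0.078], [0.003, -0.078, -0.997], [-1.0, -0.004, -0.003]] pos [478.3  98.  202.8] F [ 0.45 -0.32  0.53] gap 65.8 t 2.1 j [0.12 0.17 1.69 0.   1.29 1.77]
```

View pics/w1.png

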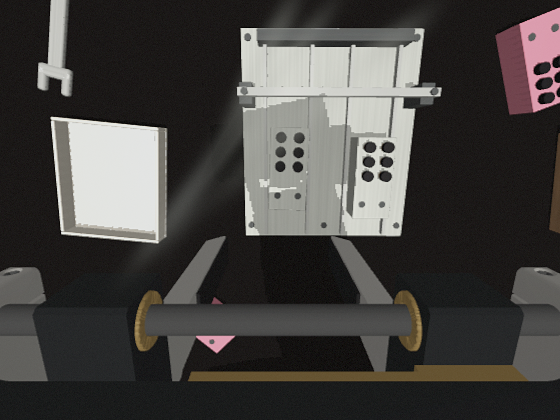

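The wrist view shows the plate corners at (245,236), (401,236), (423,30) and (241,30). The block in the left lane is at (288,170) and the one in the right lane at (373,175). I'll cross-check the gauge and tray poses against these.

```bash
python3 -c "
from h import *
c=calibration('wrist')
G=np.array([ray('wrist',a,8,c) for a in[(245,236),(401,236),(423,30),(241,30)]])[:,:2];print(G.round(1).tolist())
print([np.linalg.norm(G[i]-G[i-1]).round(1) for i in range(4)])
print(((G-O)@RG).round(1).tolist())
for q in[(270,210),(304,210),(349,217),(388,218)]:print(((ray('wrist',q,44,c)[:2]-O)@RG).round(1))
T=np.array([ray('wrist',a,28,c) for a in[(62,234),(157,242),(167,128),(52,118)]]);print(T.round(1).tolist(),T.mean(0))
"
```

```text
[[423.0, 148.3], [407.4, -62.8], [655.3, -80.3], [671.1, 127.3]]
[np.float64(249.0), np.float64(211.6), np.float64(248.5), np.float64(208.1)]
[[-149.7, 108.0], [-148.7, -103.7], [99.8, -101.7], [99.2, 106.5]]
[-104.1   72.8]
[-103.9   32. ]
[-112.4  -22.4]
[-113.4  -69.5]
[[449.8, 379.9, 28.0], [430.0, 259.8, 28.0], [569.5, 222.8, 28.0], [590.6, 354.6, 28.0]] [509.96296209 304.28224619  28.        ]
```

Request:
jog_arm:
  turn:
    - [0,0,0]
    - [0,0,0]
    - [0,0,0]
    - [0,0,0]
    - [0,0,0]
  dp:
    - [4,-0.1,1.2]
    - [4.5,0,0]
    - [4.8,0,0]
    - [0,0,0]
    - [0,0,0]
  gripper: [0.3,0.3,0.3,0.3,0.3]

```text
clock: 2.78
eef_pos: [477.2, 85.3, 69.1]
eef_rot: [3.107, 1.567, 1.475]
wrist_force: [0.4, 0.4, -0.3]
finger_gap: 66.0
```

```bash
python3 -c "
from h import *
plan([*g2w(-92,51),22],YAW)
p,d=camera('wrist');cv2.imwrite('pics/w2.png',p[...,::-1])"
```

```text
k 0 turn [-1.7898e+02  1.0000e-02 -3.4000e-01] dp cm [ 4.715 -0.119 -0.137]
k 3.1 turn [ 1.02 -0.22 -0.01] dp cm [ 4.715 -0.119 -0.137]
R cols [[0.0, 0.998, -0.061], [0.004, -0.061, -0.998], [-1.0, 0.0, -0.004]] pos [477.2  85.3  69.1] F [ 0.36  0.41 -0.33] gap 66.0 t 2.775 j [0.1  0.32 1.84 0.   0.98 1.73]
```

View pics/w2.png

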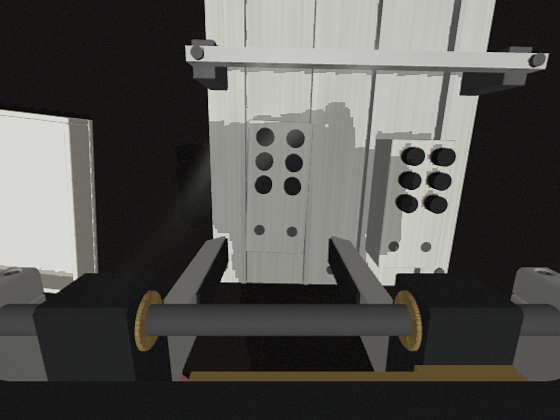

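Request:
jog_arm:
  turn:
    - [1,0,0]
    - [0,0,0]
    - [0,0,0]
    - [0,0,0]
  dp:
    - [2,-0.1,-0.05]
    - [2,0,0]
    - [0.6,0,0]
    - [0,0,0]
  gripper: [0.3,0.3,0.3,0.3]

```text
clock: 3.32
eef_pos: [480.2, 86.5, 29.0]
eef_rot: [2.058, 1.558, 0.411]
wrist_force: [0.5, -0.0, -0.5]
finger_gap: 65.6
```

```bash
python3 -c "
from h import *
plan([*g2w(-92,51),22],YAW)"
```

```text
k 0 turn [-179.86    0.98   -0.52] dp cm [ 0.694 -0.426 -0.007]
k 3.1 turn [ 0.13 -0.33 -0.62] dp cm [ 0.694 -0.426 -0.007]
R cols [[0.011, 0.997, -0.076], [0.005, -0.076, -0.997], [-1.0, 0.011, -0.006]] pos [480.2  86.5  29. ] F [ 0.52 -0.02 -0.48] gap 65.6 t 3.325 j [0.1  0.39 1.86 0.   0.88 1.75]
```

Request:
jog_arm:
  turn:
    - [0,0,-0.6]
    - [0,0,0]
    - [0,0,0]
    - [0,0,0]
    - [0,0,0]
    - [0,0,0]
  dp:
    - [0.7,-0.4,0]
    - [0,0,0]
    - [0,0,0]
    - [0,0,0]
    - [0,0,0]
    - [0,0,0]
  gripper: [0.3,0.3,0.6,0.6,0.6,0.6]
  grip_force: 6

```text
clock: 4.08
eef_pos: [477.1, 87.0, 23.5]
eef_rot: [2.756, 1.564, 1.109]
wrist_force: [-0.1, 0.4, -0.7]
finger_gap: 44.1
```

```bash
python3 -c "
from h import *
plan([*g2w(-92,51),22],YAW)"
```

```text
k 0 turn [-179.84    0.23   -0.56] dp cm [ 0.154 -0.103  0.015]
k 3.1 turn [ 0.16 -0.36 -0.15] dp cm [ 0.154 -0.103  0.015]
R cols [[0.003, 0.997, -0.076], [0.006, -0.076, -0.997], [-1.0, 0.003, -0.006]] pos [477.1  87.   23.5] F [-0.13  0.37 -0.73] gap 44.1 t 4.075 j [0.1  0.4  1.87 0.01 0.87 1.74]
```

Request:
jog_arm:
  turn:
    - [0,0,0]
    - [0,0,0]
    - [0,0,0]
    - [0,0,0]
    - [0,0,0]
    - [0,0,0]
  dp:
    - [0,0.4,0]
    - [0,0.4,0]
    - [0,0.4,0]
    - [0,0.4,0]
    - [0,0.4,0]
    - [0,0,0]
  gripper: [0.6,0.6,0.6,0.6,0.6,0.6]

```text
clock: 4.82
eef_pos: [498.6, 85.4, 23.5]
eef_rot: [2.767, 1.564, 1.12]
wrist_force: [1.1, -0.1, -0.1]
finger_gap: 44.3
```

```bash
python3 -c "
from h import *
plan([*g2w(-57,51),23],YAW)
p,d=camera('wrist');cv2.imwrite('pics/w3.png',p[...,::-1])"
```

```text
k 0 turn [-179.84    0.22   -0.56] dp cm [0.057 1.238 0.02 ]
k 3.1 turn [ 0.16 -0.36 -0.14] dp cm [0.057 1.238 0.02 ]
R cols [[0.003, 0.997, -0.076], [0.006, -0.076, -0.997], [-1.0, 0.002, -0.006]] pos [498.6  85.4  23.5] F [ 1.11 -0.11 -0.11] gap 44.3 t 4.825 j [0.09 0.44 1.81 0.01 0.89 1.74]
```

View pics/w3.png

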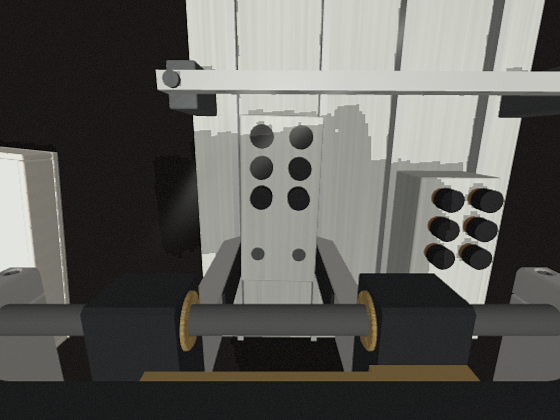

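Request:
jog_arm:
  turn:
    - [0,0,0]
    - [0,0,0]
    - [0,0,0]
    - [0,0,0]
  dp:
    - [0,0.2,0]
    - [0,0.2,0]
    - [0,0.2,0]
    - [0,0.2,0]
  gripper: [0.6,0.6,0.6,0.6]

```text
clock: 5.38
eef_pos: [506.5, 84.8, 23.5]
eef_rot: [2.899, 1.564, 1.252]
wrist_force: [-1.8, -0.2, 0.4]
finger_gap: 44.0
```

Request:
jog_arm:
  turn:
    - [0,0,0]
    - [0,0,0]
  dp:
    - [0,0.15,0]
    - [0,0.15,0]
  gripper: [0.6,0.6]

```text
clock: 5.62
eef_pos: [509.7, 84.5, 23.5]
eef_rot: [2.907, 1.565, 1.26]
wrist_force: [-2.0, 0.4, 0.4]
finger_gap: 44.3
```

Request:
jog_arm:
  turn:
    - [0,0,0]
    - [0,0,0]
  dp:
    - [0,0.15,0]
    - [0,0.15,0]
  gripper: [0.6,0.6]

```text
clock: 5.88
eef_pos: [512.9, 84.3, 23.5]
eef_rot: [2.902, 1.565, 1.256]
wrist_force: [-1.4, -0.3, 0.7]
finger_gap: 44.2
```

Request:
jog_arm:
  turn:
    - [0,0,0]
    - [0,0,0]
  dp:
    - [0,0.15,0]
    - [0,0.15,0]
  gripper: [0.6,0.6]

```text
clock: 6.12
eef_pos: [516.1, 84.0, 23.6]
eef_rot: [2.907, 1.564, 1.26]
wrist_force: [-1.2, 0.7, 0.6]
finger_gap: 44.0
```

Request:
jog_arm:
  turn:
    - [0,0,0]
    - [0,0,0]
  dp:
    - [0,0.15,0]
    - [0,0.15,0]
  gripper: [0.6,0.6]

```text
clock: 6.38
eef_pos: [519.3, 83.8, 23.6]
eef_rot: [2.911, 1.565, 1.264]
wrist_force: [-1.2, 0.2, 1.1]
finger_gap: 44.5
```

```bash
python3 -c "
from h import *
plan([*g2w(-50,51),23],YAW)
p,d=camera('wrist');cv2.imwrite('pics/w4.png',p[...,::-1])"
```

```text
k 0 turn [-1.7984e+02  1.3000e-01 -5.5000e-01] dp cm [ 0.056 -0.132  0.023]
k 3.1 turn [ 0.16 -0.35 -0.08] dp cm [ 0.056 -0.132  0.023]
R cols [[0.002, 0.997, -0.076], [0.006, -0.076, -0.997], [-1.0, 0.001, -0.006]] pos [519.3  83.8  23.6] F [-1.21  0.22  1.08] gap 44.5 t 6.375 j [0.09 0.47 1.75 0.01 0.92 1.73]
```

View pics/w4.png

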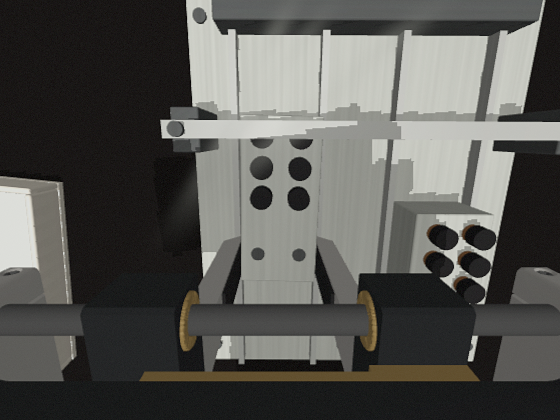

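No stop past where the caps would have met the bar (block origin about -15), and only a steady 1.2 N of friction. So the left block clears, and I'll carry on.

Request:
jog_arm:
  turn:
    - [0,0,0]
    - [0,0,0]
    - [0,0,0]
    - [0,0,0]
    - [0,0,0]
    - [0,0,0]
    - [0,0,0]
    - [0,0,0]
  dp:
    - [0,0.2,0]
    - [0,0.2,0]
    - [0,0.3,0]
    - [0,0.3,0]
    - [0,0.3,0]
    - [0,0.3,0]
    - [0,0.3,0]
    - [0,0.3,0]
  gripper: [0.6,0.6,0.6,0.6,0.6,0.6,0.6,0.6]

```text
clock: 7.42
eef_pos: [542.9, 82.0, 23.5]
eef_rot: [2.898, 1.564, 1.251]
wrist_force: [-0.5, -0.6, 0.8]
finger_gap: 44.1
```

Request:
jog_arm:
  turn:
    - [0,0,0]
    - [0,0,0]
    - [0,0,0]
    - [0,0,0]
    - [0,0,0]
  dp:
    - [0,0.3,0]
    - [0,0.3,0]
    - [0,0.3,0]
    - [0,0.2,0]
    - [0,0.2,0]
  gripper: [0.6,0.6,0.6,0.6,0.6]

```text
clock: 8.05
eef_pos: [556.8, 80.9, 23.5]
eef_rot: [2.903, 1.564, 1.257]
wrist_force: [-1.4, 1.1, 0.7]
finger_gap: 44.4
```

```bash
python3 -c "
from h import *
plan([*g2w(-0.9,51),23],YAW)
p,d=camera('wrist');cv2.imwrite('pics/w5.png',p[...,::-1])"
```

```text
k 0 turn [-1.7984e+02  1.3000e-01 -5.5000e-01] dp cm [0.056 1.014 0.035]
k 3.1 turn [ 0.16 -0.35 -0.08] dp cm [0.056 1.014 0.035]
R cols [[0.002, 0.997, -0.076], [0.006, -0.076, -0.997], [-1.0, 0.001, -0.006]] pos [556.8  80.9  23.5] F [-1.42  1.12  0.66] gap 44.4 t 8.05 j [0.08 0.54 1.64 0.01 0.96 1.72]
```

View pics/w5.png

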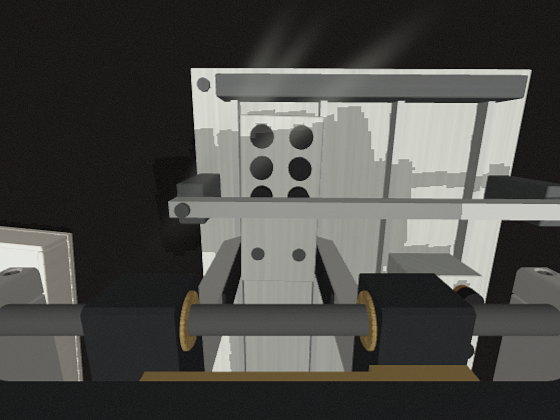

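Request:
jog_arm:
  turn:
    - [0,0,0]
    - [0,0,0]
    - [0,0,0]
    - [0,0,0]
  dp:
    - [0,0.15,0]
    - [0,0.15,0]
    - [0,0.15,0]
    - [0,0.15,0]
  gripper: [0.6,0.6,0.6,0.6]

```text
clock: 8.6
eef_pos: [563.3, 80.4, 23.5]
eef_rot: [2.897, 1.565, 1.25]
wrist_force: [-0.3, 0.1, 1.4]
finger_gap: 44.5
```

Request:
jog_arm:
  turn:
    - [0,0,0]
    - [0,0,0]
  dp:
    - [0,0.08,0]
    - [0,0.08,0]
  gripper: [0.6,0.6]

```text
clock: 8.85
eef_pos: [565.0, 80.3, 23.5]
eef_rot: [2.893, 1.564, 1.247]
wrist_force: [-1.0, 0.1, 1.2]
finger_gap: 44.5
```

Request:
jog_arm:
  turn:
    - [0,0,0]
    - [0,0,0]
  dp:
    - [0,0.08,0]
    - [0,0.08,0]
  gripper: [0.6,0.6]

```text
clock: 9.1
eef_pos: [566.7, 80.2, 23.5]
eef_rot: [2.898, 1.565, 1.251]
wrist_force: [-1.0, -0.3, 1.5]
finger_gap: 44.4
```

Request:
jog_arm:
  turn:
    - [0,0,0]
    - [0,0,0]
  dp:
    - [0,0.07,0]
    - [0,0.07,0]
  gripper: [0.6,0.6]

```text
clock: 9.35
eef_pos: [567.1, 80.1, 23.5]
eef_rot: [-2.929, 1.565, 1.708]
wrist_force: [-6.7, 0.1, 4.9]
finger_gap: 44.6
```

Request:
jog_arm:
  turn:
    - [0,0,0]
    - [0,0,0]
  dp:
    - [0,0.07,0]
    - [0,0.07,0]
  gripper: [0.6,0.6]

```text
clock: 9.6
eef_pos: [567.3, 80.1, 23.4]
eef_rot: [-2.459, 1.564, 2.178]
wrist_force: [-5.7, 0.2, 4.5]
finger_gap: 44.4
```

```bash
python3 -c "
from h import *
plan([*g2w(-0.9,51),23],YAW)
p,d=camera('wrist');cv2.imwrite('pics/w6.png',p[...,::-1])"
```

```text
k 0 turn [-179.84   -0.41   -0.5 ] dp cm [ 0.044 -0.039  0.033]
k 3.1 turn [ 0.16 -0.32  0.26] dp cm [ 0.044 -0.039  0.033]
R cols [[-0.004, 0.997, -0.076], [0.006, -0.076, -0.997], [-1.0, -0.005, -0.006]] pos [567.3  80.1  23.4] F [-5.74  0.17  4.5 ] gap 44.4 t 9.6 j [0.07 0.56 1.61 0.01 0.98 1.72]
```

View pics/w6.png

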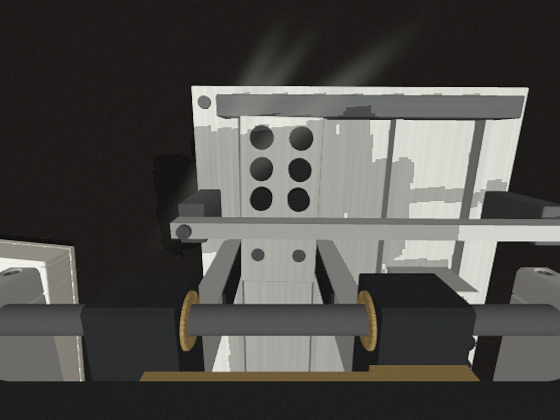

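It meets the end stop at the expected place: origin estimate about 32.9, push about 6 N. Releasing.

Request:
jog_arm:
  turn:
    - [0,0,0]
    - [0,0,0]
    - [0,0,0]
    - [0,0,0]
  dp:
    - [0,0,0]
    - [0,0,0]
    - [0,0,0]
    - [0,0,0]
  gripper: [0.45,0.35,0.3,0.3]

```text
clock: 10.15
eef_pos: [567.9, 80.0, 23.5]
eef_rot: [-2.625, 1.564, 2.011]
wrist_force: [-0.3, 0.4, -0.2]
finger_gap: 65.8
```

```bash
python3 -c "
from h import *
plan([*g2w(-40,51),80],YAW)
p,d=camera('wrist');cv2.imwrite('pics/w7.png',p[...,::-1])"
```

```text
k 0 turn [-179.84   -0.29   -0.51] dp cm [-5.64  -4.027 -0.013]
k 3.1 turn [ 0.15 -0.33  0.19] dp cm [-5.64  -4.027 -0.013]
R cols [[-0.003, 0.997, -0.076], [0.006, -0.076, -0.997], [-1.0, -0.003, -0.006]] pos [567.9  80.   23.5] F [-0.35  0.43 -0.23] gap 65.8 t 10.15 j [0.07 0.56 1.61 0.01 0.97 1.72]
```

View pics/w7.png

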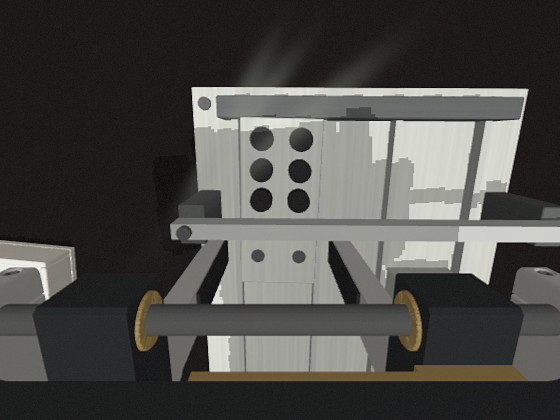

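Request:
jog_arm:
  turn:
    - [0,0,0]
    - [0,0,0]
    - [0,0,0]
    - [0,0,0]
  dp:
    - [-3,0,0]
    - [-4,0,0]
    - [-4,-1.5,1]
    - [0,0,0]
  gripper: [0.3,0.3,0.3,0.3]

```text
clock: 10.7
eef_pos: [552.1, 70.3, 136.2]
eef_rot: [-2.513, 1.564, 2.124]
wrist_force: [-0.5, -0.9, 0.4]
finger_gap: 65.5
```

```bash
python3 -c "
from h import *
plan([*g2w(-72,-49),100],YAW)"
```

```text
k 0 turn [-179.84   -0.36   -0.5 ] dp cm [ 3.598 -5.715  8.942]
k 3.1 turn [ 0.16 -0.32  0.23] dp cm [ 3.598 -5.715  8.942]
R cols [[-0.004, 0.997, -0.076], [0.006, -0.076, -0.997], [-1.0, -0.004, -0.006]] pos [552.1  70.3 136.2] F [-0.46 -0.9   0.44] gap 65.5 t 10.7 j [0.06 0.38 1.58 0.01 1.18 1.7 ]
```

Request:
jog_arm:
  turn:
    - [0,-0.3,0.2]
    - [0,0,0]
    - [0,0,0]
    - [0,0,0]
  dp:
    - [0,-2.8,4.4]
    - [0,-2.8,4.4]
    - [2.5,0,0]
    - [0,0,0]
  gripper: [0.3,0.3,0.3,0.3]

```text
clock: 11.2
eef_pos: [487.3, -15.1, 108.0]
eef_rot: [-1.614, 1.568, 3.023]
wrist_force: [0.2, -0.2, -0.4]
finger_gap: 66.0
```

```bash
python3 -c "
from h import *
plan([*g2w(-72,-49),22],YAW)
p,d=camera('wrist');cv2.imwrite('pics/w8.png',p[...,::-1])"
```

```text
k 0 turn [-1.7981e+02 -2.4000e-01 -1.0000e-02] dp cm [ 8.598  0.103 -0.087]
k 3.1 turn [ 0.19 -0.01  0.15] dp cm [ 8.598  0.103 -0.087]
R cols [[-0.003, 0.997, -0.075], [0.0, -0.075, -0.997], [-1.0, -0.003, -0.0]] pos [487.3 -15.1 108. ] F [ 0.16 -0.24 -0.38] gap 66.0 t 11.2 j [-0.11  0.27  1.8   0.    1.07  1.54]
```

View pics/w8.png

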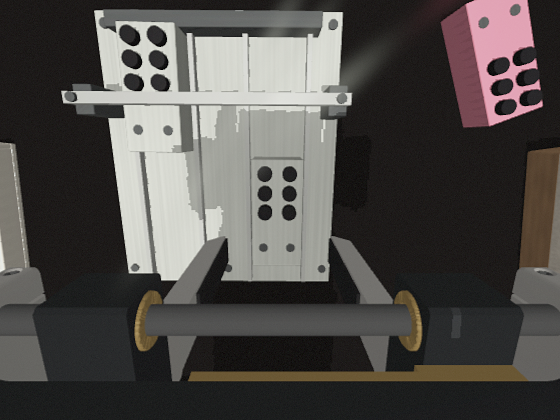

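Request:
jog_arm:
  turn:
    - [0,0,0]
    - [0,0,0]
    - [0,0,0]
    - [0,0,0]
  dp:
    - [3,0.1,-0.1]
    - [3,0,0]
    - [1.8,0,0]
    - [0,0,0]
  gripper: [0.3,0.3,0.3,0.3]

```text
clock: 11.75
eef_pos: [492.3, -12.6, 31.5]
eef_rot: [1.569, 1.568, -0.074]
wrist_force: [1.0, -0.8, 0.7]
finger_gap: 65.5
```

```bash
python3 -c "
from h import *
plan([*g2w(-72,-49),22],YAW)"
```

```text
k 0 turn [-179.63    0.26   -0.  ] dp cm [ 0.945 -0.399  0.2  ]
k 3.1 turn [ 0.37 -0.   -0.17] dp cm [ 0.945 -0.399  0.2  ]
R cols [[0.003, 0.997, -0.072], [-0.0, -0.072, -0.997], [-1.0, 0.003, 0.0]] pos [492.3 -12.6  31.5] F [ 0.97 -0.81  0.67] gap 65.5 t 11.75 j [-0.1   0.4   1.84  0.    0.9   1.54]
```

Request:
jog_arm:
  turn:
    - [0.3,0,-0.1]
    - [0,0,0]
    - [0,0,0]
    - [0,0,0]
    - [0,0,0]
    - [0,0,0]
  dp:
    - [0.9,-0.4,0.2]
    - [0,0,0]
    - [0,0,0]
    - [0,0,0]
    - [0,0,0]
    - [0,0,0]
  gripper: [0.3,0.3,0.6,0.6,0.6,0.6]
  grip_force: 6

```text
clock: 12.5
eef_pos: [489.6, -14.2, 24.6]
eef_rot: [1.552, 1.566, -0.096]
wrist_force: [1.1, 0.1, -2.9]
finger_gap: 44.3
```

```bash
python3 -c "
from h import *
plan([*g2w(-27,-49),22],YAW)
p,d=camera('wrist');cv2.imwrite('pics/w9.png',p[...,::-1])"
```

```text
k 0 turn [-1.7992e+02  4.5000e-01  1.0000e-02] dp cm [0.279 4.357 0.029]
k 3.1 turn [ 0.08  0.01 -0.28] dp cm [0.279 4.357 0.029]
R cols [[0.005, 0.997, -0.077], [-0.0, -0.077, -0.997], [-1.0, 0.005, 0.0]] pos [489.6 -14.2  24.6] F [ 1.08  0.09 -2.89] gap 44.3 t 12.5 j [-0.1   0.41  1.85  0.    0.88  1.54]
```

View pics/w9.png

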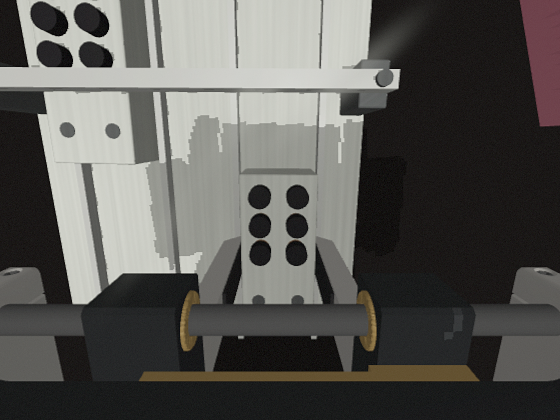

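Request:
jog_arm:
  turn:
    - [0,0,0]
    - [0,0,0]
    - [0,0,0]
    - [0,0,0]
    - [0,0,0]
    - [0,0,0]
    - [0,0,0]
    - [0,0,0]
  dp:
    - [0.1,0.2,0]
    - [0,0.4,0]
    - [0,0.4,0]
    - [0,0.4,0]
    - [0,0.4,0]
    - [0,0.4,0]
    - [0,0.4,0]
    - [0,0.3,0]
  gripper: [0.6,0.6,0.6,0.6,0.6,0.6,0.6,0.6]

```text
clock: 13.55
eef_pos: [520.2, -16.5, 23.9]
eef_rot: [1.546, 1.567, -0.102]
wrist_force: [-0.4, 0.1, 0.3]
finger_gap: 44.0
```

```bash
python3 -c "
from h import *
plan([*g2w(-27,-49),22],YAW)
p,d=camera('wrist');cv2.imwrite('pics/w10.png',p[...,::-1])"
```

```text
k 0 turn [-1.7991e+02  3.7000e-01  1.0000e-02] dp cm [0.197 1.294 0.03 ]
k 3.1 turn [ 0.09  0.01 -0.24] dp cm [0.197 1.294 0.03 ]
R cols [[0.004, 0.997, -0.077], [-0.0, -0.077, -0.997], [-1.0, 0.004, 0.0]] pos [520.2 -16.5  23.9] F [-0.45  0.12  0.26] gap 44.0 t 13.55 j [-0.1   0.46  1.77 -0.    0.91  1.55]
```

View pics/w10.png

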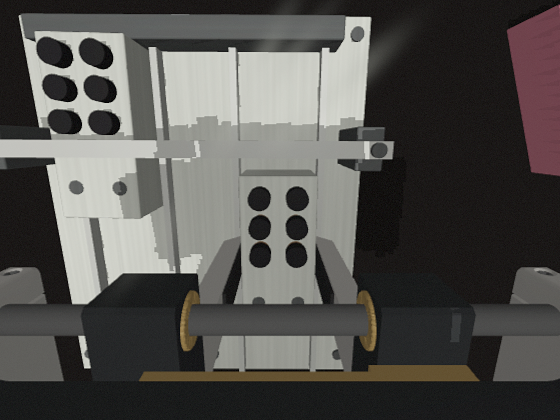

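About 13 mm remain before contact, so small steps from here.

Request:
jog_arm:
  turn:
    - [0,0,0]
    - [0,0,0]
    - [0,0,0]
    - [0,0,0]
    - [0,0,0]
  dp:
    - [0,0.2,0]
    - [0,0.2,0]
    - [0,0.15,0]
    - [0,0.15,0]
    - [0,0.15,0]
  gripper: [0.6,0.6,0.6,0.6,0.6]

```text
clock: 14.22
eef_pos: [529.3, -17.3, 24.0]
eef_rot: [1.548, 1.567, -0.1]
wrist_force: [-0.7, 0.6, -0.5]
finger_gap: 43.9
```

Request:
jog_arm:
  turn:
    - [0,0,0]
    - [0,0,0]
  dp:
    - [0,0.08,0]
    - [0,0.08,0]
  gripper: [0.6,0.6]

```text
clock: 14.48
eef_pos: [531.0, -17.4, 23.9]
eef_rot: [1.547, 1.567, -0.101]
wrist_force: [-0.7, 0.1, 0.4]
finger_gap: 43.9
```

Request:
jog_arm:
  turn:
    - [0,0,0]
    - [0,0,0]
  dp:
    - [0,0.08,0]
    - [0,0.08,0]
  gripper: [0.6,0.6]

```text
clock: 14.72
eef_pos: [532.7, -17.5, 23.9]
eef_rot: [1.546, 1.567, -0.102]
wrist_force: [-1.2, 0.3, 0.3]
finger_gap: 43.8
```

Request:
jog_arm:
  turn:
    - [0,0,0]
    - [0,0,0]
  dp:
    - [0,0.07,0]
    - [0,0.07,0]
  gripper: [0.6,0.6]

```text
clock: 14.98
eef_pos: [534.2, -17.6, 24.0]
eef_rot: [1.558, 1.567, -0.09]
wrist_force: [-1.6, -0.6, 0.2]
finger_gap: 43.9
```

Request:
jog_arm:
  turn:
    - [0,0,0]
    - [0,0,0]
  dp:
    - [0,0.07,0]
    - [0,0.07,0]
  gripper: [0.6,0.6]

```text
clock: 15.22
eef_pos: [535.7, -17.7, 23.9]
eef_rot: [1.551, 1.567, -0.097]
wrist_force: [-1.7, -0.4, 0.3]
finger_gap: 44.1
```

Request:
jog_arm:
  turn:
    - [0,0,0]
    - [0,0,0]
  dp:
    - [0,0.07,0]
    - [0,0.07,0]
  gripper: [0.6,0.6]

```text
clock: 15.48
eef_pos: [536.4, -17.8, 23.9]
eef_rot: [1.523, 1.569, -0.125]
wrist_force: [-7.1, -0.2, 4.9]
finger_gap: 43.9
```

```bash
python3 -c "
from h import *
plan([*g2w(-27,-49),22],YAW)
p,d=camera('wrist');cv2.imwrite('pics/w11.png',p[...,::-1])"
```

```text
k 0 turn [-1.7991e+02  1.8000e-01  1.0000e-02] dp cm [ 0.189 -0.332  0.03 ]
k 3.1 turn [ 0.08  0.01 -0.12] dp cm [ 0.189 -0.332  0.03 ]
R cols [[0.002, 0.997, -0.077], [-0.0, -0.077, -0.997], [-1.0, 0.002, 0.0]] pos [536.4 -17.8  23.9] F [-7.08 -0.17  4.94] gap 43.9 t 15.475 j [-0.1   0.49  1.72 -0.    0.93  1.55]
```

View pics/w11.png

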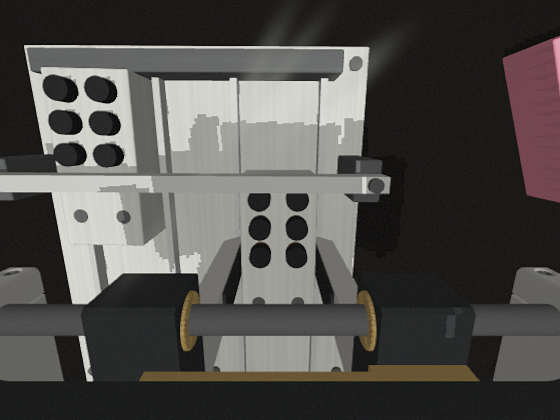

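Contact: 7 N resistance at origin about -22.5, so this right-lane block is the tall one. I'll hold it briefly, then draw it back.

Request:
jog_arm:
  turn:
    - [0,0,0]
    - [0,0,0]
    - [0,0,0]
    - [0,0,0]
    - [0,0,0]
    - [0,0,0]
    - [0,0,0]
    - [0,0,0]
  dp:
    - [0,0.03,0]
    - [0,-0.2,0]
    - [0,-0.5,0]
    - [0,-0.7,0]
    - [0,-0.9,0]
    - [0,-0.9,0]
    - [0,-0.9,0]
    - [0,-0.4,0]
  gripper: [0.6,0.6,0.6,0.6,0.6,0.6,0.6,0.6]
  grip_force: 6

```text
clock: 16.52
eef_pos: [488.9, -14.1, 23.9]
eef_rot: [1.54, 1.567, -0.108]
wrist_force: [0.9, -0.5, -2.2]
finger_gap: 44.1
```

Request:
jog_arm:
  turn:
    - [0,0,0]
    - [0,0,0]
    - [0,0,0]
  dp:
    - [0,0,0]
    - [0,0,0]
    - [0,0,0]
  gripper: [0.7,0.7,0.7]
  grip_force: 40

```text
clock: 16.9
eef_pos: [488.7, -14.1, 23.9]
eef_rot: [1.542, 1.568, -0.106]
wrist_force: [-1.7, 0.2, 0.9]
finger_gap: 43.6
```

Request:
jog_arm:
  turn:
    - [0,0,0]
    - [0,0,0]
    - [0,0,0]
    - [0,0,0]
  dp:
    - [-0.5,0,0]
    - [-1,0,0]
    - [-1,0,0]
    - [0,0,0]
  gripper: [0.7,0.7,0.7,0.7]

```text
clock: 17.4
eef_pos: [488.8, -14.1, 50.7]
eef_rot: [1.544, 1.568, -0.104]
wrist_force: [0.4, 0.6, -3.9]
finger_gap: 43.8
```

```bash
python3 -c "
from h import *
plan([510,304,100],np.radians(-10.4))
for n in('wrist','side'):
  p,d=camera(n);cv2.imwrite(f'pics/{n}12.png',p[...,::-1])"
```

```text
k 0 turn [-1.7402e+02  2.4000e-01 -1.0000e-02] dp cm [ -4.932  -0.329 -31.879]
k 3.1 turn [ 5.98 -0.   -0.16] dp cm [ -4.932  -0.329 -31.879]
R cols [[0.003, 0.997, -0.077], [-0.0, -0.077, -0.997], [-1.0, 0.003, 0.0]] pos [488.8 -14.1  50.7] F [ 0.35  0.55 -3.88] gap 43.8 t 17.4 j [-0.1   0.36  1.84  0.    0.94  1.54]
```

View pics/wrist12.png

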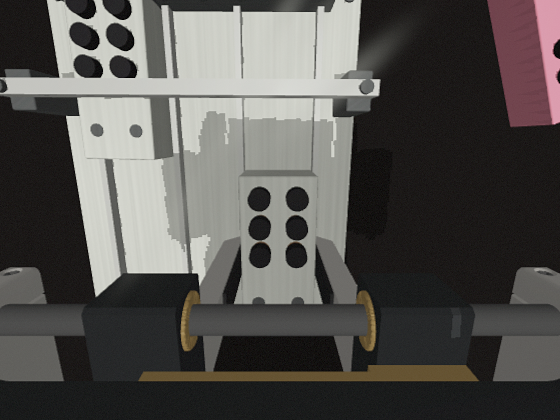

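View pics/side12.png

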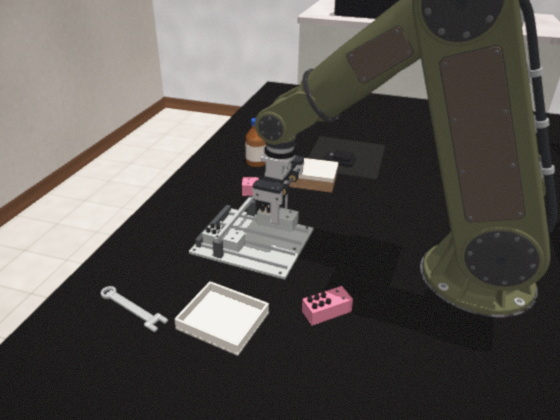

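Request:
jog_arm:
  turn:
    - [0,0,0]
    - [0,0,0]
    - [0,0,0]
    - [0,0,0]
    - [0,0,0]
    - [0,0,0]
    - [0,0,0]
    - [0,0,0]
  dp:
    - [-2.5,0,0]
    - [-4,0,0]
    - [-1.5,0,-2]
    - [0,0,-4]
    - [0,0,-4.5]
    - [0,0,-4.5]
    - [0,0,-4.5]
    - [0,0,-4]
  gripper: [0.7,0.7,0.7,0.7,0.7,0.7,0.7,0.7]

```text
clock: 18.5
eef_pos: [505.8, 225.0, 129.9]
eef_rot: [-1.387, 1.568, -3.039]
wrist_force: [0.0, -0.4, -3.2]
finger_gap: 43.7
```

```bash
python3 -c "
from h import *
plan([510,304,100],np.radians(-10.4))"
```

```text
k 0 turn [-1.743e+02 -2.400e-01  6.000e-02] dp cm [ 2.986 -0.223 -7.907]
k 3.1 turn [5.7  0.04 0.15] dp cm [ 2.986 -0.223 -7.907]
R cols [[-0.003, 0.997, -0.082], [-0.0, -0.082, -0.997], [-1.0, -0.003, 0.001]] pos [505.8 225.  129.9] F [ 0.03 -0.42 -3.18] gap 43.7 t 18.5 j [0.35 0.38 1.59 0.   1.17 2.  ]
```

Request:
jog_arm:
  turn:
    - [0,0,0]
    - [0,0,0]
    - [5.7,0,0.1]
    - [0,0,0]
    - [0,0,0]
  dp:
    - [0,0,-4]
    - [0,-0.2,-3]
    - [0,0,-0.6]
    - [0,0,0]
    - [0,0,0]
  gripper: [0.7,0.7,0.7,0.7,0.7]

```text
clock: 19.12
eef_pos: [508.4, 305.4, 126.8]
eef_rot: [-0.948, 1.565, -2.696]
wrist_force: [0.1, -0.8, -3.7]
finger_gap: 43.9
```

```bash
python3 -c "
from h import *
plan([510,304,50],np.radians(-10.4))
for n in('wrist','side'):
  p,d=camera(n);cv2.imwrite(f'pics/{n}13.png',p[...,::-1])"
```

```text
k 0 turn [-179.77   -0.41    0.3 ] dp cm [7.677 0.215 0.088]
k 3.1 turn [0.23 0.19 0.26] dp cm [7.677 0.215 0.088]
R cols [[-0.005, 0.984, -0.177], [-0.002, -0.177, -0.984], [-1.0, -0.005, 0.003]] pos [508.4 305.4 126.8] F [ 0.09 -0.82 -3.74] gap 43.9 t 19.125 j [0.48 0.47 1.48 0.   1.2  2.23]
```

View pics/wrist13.png

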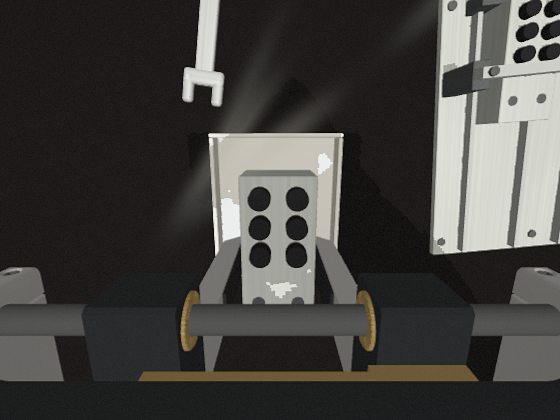

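View pics/side13.png

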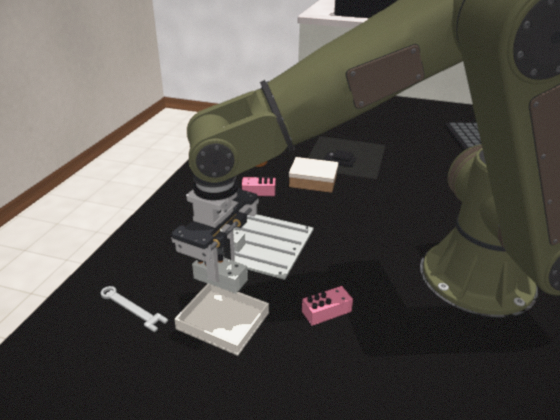

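Request:
jog_arm:
  turn:
    - [0,0.2,0.2]
    - [0,0,0]
    - [0,0,0]
    - [0,0,0]
    - [0,0,0]
  dp:
    - [2.5,0.2,0.1]
    - [3,0,0]
    - [2,0,0]
    - [1,0,0]
    - [0,0,0]
  gripper: [0.7,0.7,0.7,0.7,0.7]

```text
clock: 19.85
eef_pos: [511.5, 302.2, 41.1]
eef_rot: [2.55, 1.568, 0.802]
wrist_force: [-0.3, 0.0, -2.6]
finger_gap: 43.4
```

```bash
python3 -c "
from h import *
plan([510,304,20],np.radians(-10.4))
p,d=camera('wrist');cv2.imwrite('pics/w14.png',p[...,::-1])"
```

```text
k 0 turn [-1.7974e+02  1.2000e-01 -1.7000e-01] dp cm [ 2.107 -0.186 -0.147]
k 3.1 turn [ 0.25 -0.11 -0.07] dp cm [ 2.107 -0.186 -0.147]
R cols [[0.002, 0.984, -0.176], [0.002, -0.176, -0.984], [-1.0, 0.001, -0.002]] pos [511.5 302.2  41.1] F [-0.26  0.04 -2.61] gap 43.4 t 19.85 j [0.47 0.57 1.54 0.   1.03 2.22]
```

View pics/w14.png

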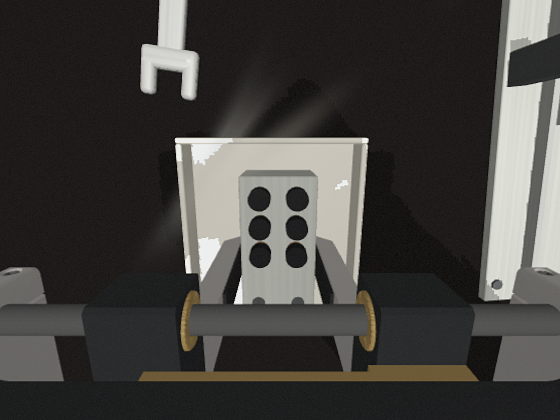

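Request:
jog_arm:
  turn:
    - [0,0,0]
    - [0,0,0]
    - [0,0,0]
    - [0,0,0]
  dp:
    - [0.7,-0.1,-0.1]
    - [0.6,0,0]
    - [0.4,0,0]
    - [0,0,0]
  gripper: [0.7,0.7,0.7,0.7]

```text
clock: 20.4
eef_pos: [511.8, 304.0, 25.2]
eef_rot: [2.352, 1.565, 0.605]
wrist_force: [0.4, -0.1, -3.1]
finger_gap: 43.7
```

Request:
jog_arm:
  turn:
    - [0,0,0]
    - [0,0,0]
  dp:
    - [0.1,0,0]
    - [0,0,0]
  gripper: [0.7,0.7]

```text
clock: 20.65
eef_pos: [511.8, 304.1, 24.3]
eef_rot: [2.349, 1.565, 0.601]
wrist_force: [-0.5, -0.4, -2.8]
finger_gap: 43.9
```

Request:
jog_arm:
  turn:
    - [0,0,0]
    - [0,0,0]
  dp:
    - [0.1,0,0]
    - [0,0,0]
  gripper: [0.7,0.7]

```text
clock: 20.9
eef_pos: [512.0, 304.1, 23.5]
eef_rot: [2.339, 1.564, 0.591]
wrist_force: [0.1, 0.2, -3.0]
finger_gap: 43.6
```

Request:
jog_arm:
  turn:
    - [0,0,0]
    - [0,0,0]
    - [0,0,0]
  dp:
    - [0.1,0,0]
    - [0.1,0,0]
    - [0,0,0]
  gripper: [0.7,0.7,0.7]

```text
clock: 21.28
eef_pos: [512.0, 304.2, 21.4]
eef_rot: [2.337, 1.564, 0.59]
wrist_force: [-0.2, 0.6, -2.8]
finger_gap: 43.6
```

Request:
jog_arm:
  turn:
    - [0,0,0]
    - [0,0,0]
  dp:
    - [0.1,0,0]
    - [0,0,0]
  gripper: [0.7,0.7]

```text
clock: 21.52
eef_pos: [512.0, 304.1, 20.3]
eef_rot: [2.338, 1.564, 0.59]
wrist_force: [-0.0, 0.2, -3.3]
finger_gap: 43.8
```

Request:
jog_arm:
  turn:
    - [0,0,0]
    - [0,0,0]
  dp:
    - [0.1,0,0]
    - [0,0,0]
  gripper: [0.7,0.7]

```text
clock: 21.78
eef_pos: [512.2, 304.3, 20.1]
eef_rot: [2.312, 1.564, 0.564]
wrist_force: [-0.2, 0.2, -3.3]
finger_gap: 43.6
```

Request:
jog_arm:
  turn:
    - [0,0,0]
    - [0,0,0]
  dp:
    - [0.1,0,0]
    - [0.05,0,0]
  gripper: [0.7,0.7]

```text
clock: 22.02
eef_pos: [512.4, 304.3, 20.0]
eef_rot: [2.284, 1.563, 0.537]
wrist_force: [-3.3, -1.4, 3.3]
finger_gap: 43.6
```

On the tray floor (Fz went from -3 to +3.3 at z = 20.0, as predicted). Releasing with a partial opening.

Request:
jog_arm:
  turn:
    - [0,0,0]
    - [0,0,0]
    - [0,0,0]
    - [0,0,0]
  dp:
    - [0,0,0]
    - [0,0,0]
    - [0,0,0]
    - [0,0,0]
  gripper: [0.5,0.4,0.35,0.35]
  grip_force: 10

```text
clock: 22.52
eef_pos: [512.9, 304.6, 20.2]
eef_rot: [2.277, 1.562, 0.53]
wrist_force: [0.7, -0.3, -0.7]
finger_gap: 61.1
```

Request:
jog_arm:
  turn:
    - [0,0,0]
    - [0,0,0]
    - [0,0,0]
    - [0,0,0]
    - [0,0,0]
    - [0,0,0]
  dp:
    - [-1,0,0]
    - [-2,0,0]
    - [-4,0,0]
    - [-4,0,0]
    - [-4,-3,0]
    - [0,0,0]
  gripper: [0.35,0.35,0.35,0.35,0.35,0.35]

```text
clock: 23.28
eef_pos: [481.6, 309.3, 178.2]
eef_rot: [2.29, 1.56, 0.542]
wrist_force: [0.0, 0.5, 0.2]
finger_gap: 60.9
```

```bash
python3 -c "
from h import *
for n in('wrist','side','top'):
  p,d=camera(n);cv2.imwrite(f'pics/{n}15.png',p[...,::-1])"
```

```text
(no output)
```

View pics/wrist15.png

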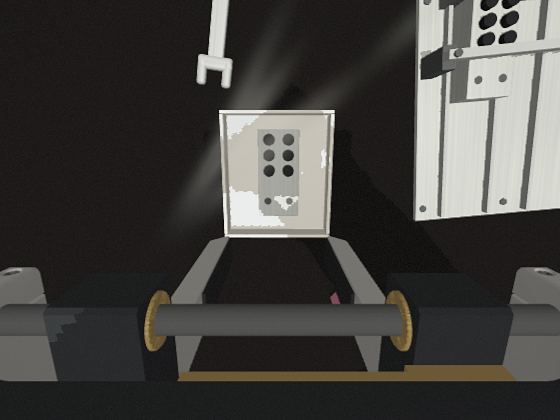

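View pics/side15.png

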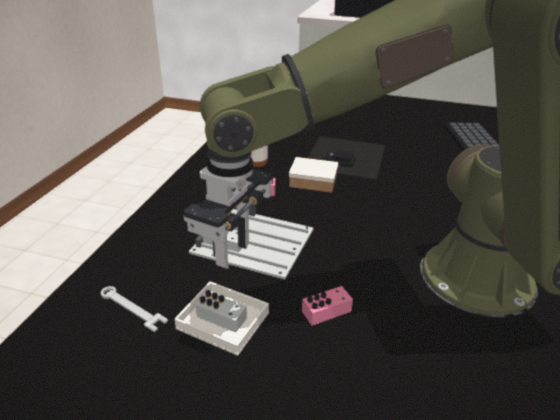

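View pics/top15.png

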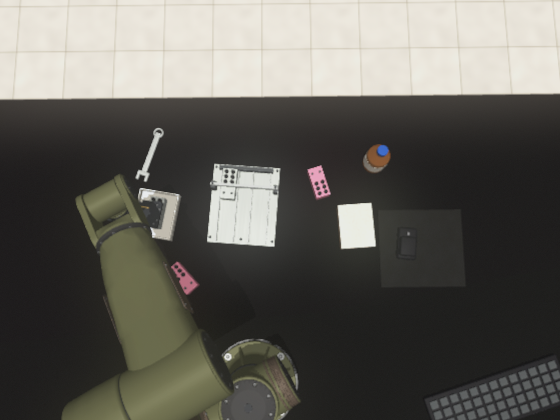

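The tall block lies flat in mid-tray (wrist view, (278,172)). Next, a close look at the home block against the end stop.

Request:
jog_arm:
  turn:
    - [0,0,0]
    - [0,0,0]
    - [0,0,0]
    - [0,0,0]
    - [0,0,0]
    - [0,0,0]
  dp:
    - [0,0,5]
    - [0,0.8,5]
    - [0,0.8,5]
    - [0,0.8,5]
    - [0,0.8,3]
    - [0,0,0]
  gripper: [0.35,0.35,0.35,0.35,0.35,0.35]

```text
clock: 24.18
eef_pos: [470.9, 67.2, 165.5]
eef_rot: [-1.295, 1.562, -3.046]
wrist_force: [0.1, 0.8, -0.2]
finger_gap: 61.0
```

```bash
python3 -c "
from h import *
p,d=camera('wrist');cv2.imwrite('pics/w16.png',p[...,::-1]);np.savez('w16.npz',d=d);print(tool()[0])"
```

```text
[470.80627334  68.164437   165.48400837]
```

View pics/w16.png

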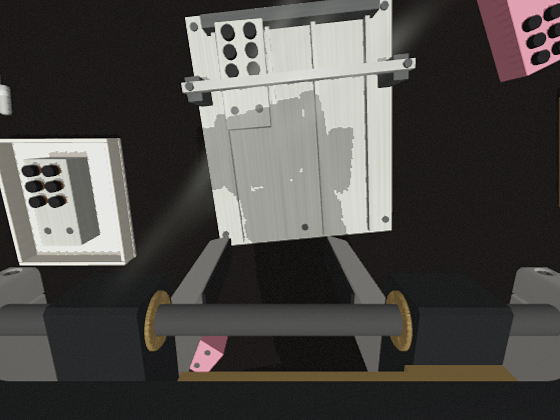

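Request:
jog_arm:
  turn:
    - [0,0,0]
    - [0,0,0]
    - [0,0,0]
  dp:
    - [0,4.5,0]
    - [0,3.5,0]
    - [0,0,0]
  gripper: [0.35,0.35,0.35]

```text
clock: 24.6
eef_pos: [551.2, 56.3, 162.5]
eef_rot: [-1.357, 1.558, -3.105]
wrist_force: [-0.2, -0.7, -0.6]
finger_gap: 61.3
```

```bash
python3 -c "
from h import *
c=calibration('wrist');p,d=camera('wrist');np.savez('w17.npz',p=p,d=d,**c);x=p[60:230,170:400];cv2.imwrite('pics/w17.png',cv2.resize(x,None,fx=3.4,fy=3.4,interpolation=cv2.INTER_CUBIC)[...,::-1])"
```

```text
(no output)
```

View pics/w17.png

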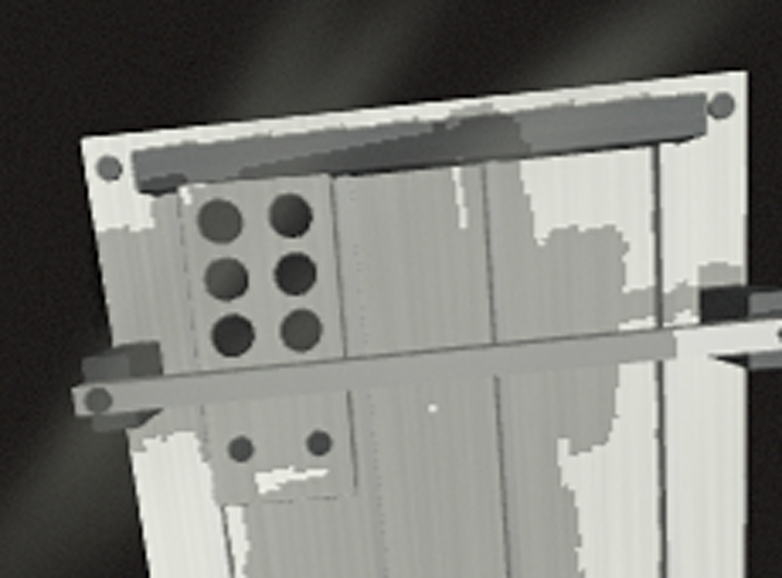

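```bash
python3 -c "
from h import *
z=np.load('w17.npz');c={k:z[k] for k in('K','world_from_camera')}
f=lambda a:(np.array(a)+.5)/3.4-.5+np.array([170,60])
g=lambda a,h:((ray('wrist',f(a),h,c)[:2]-O)@RG).round(1)
print('front',g((190,185),44),g((330,175),44),'rear',g((218,503),44),g((352,494),44))
print('stop foot z8',g((400,173),8),g((600,152),8),'far plate',g((83,139),8),g((747,72),8),'bar near top',g((280,383),66),g((600,356),66))
"
```

```text
front [81.6 68.5] [80.5 28.4] rear [-11.9  73.2] [-13.1  31.6]
stop foot z8 [81.6  7.1] [ 81.8 -56.8] far plate [101.5 106. ] [ 100.9 -103.3] bar near top [25.7 47.5] [ 24.5 -41.3]
```

```bash
python3 -c "
from cell import order
print(order.sign_off())"
```

```text
the job is handed in; nothing more can be done
None
```

Both blocks are gauged and placed, and the job was handed in after about 25 s on the robot's clock; sign-off gave no verdict.

- **Left-lane block (clears):** it slid under the bar at about 1 N and met the end stop with about 7 N. I released it there. In the last close view its front end measured within about 1 mm of the stop's near face.
- **Right-lane block (too tall):** its caps stopped on the bar at the predicted place with about 7 N. I held it there briefly, drew it back, lifted it with no visible tilt and lowered it until it touched the tray floor. I then opened the gripper only partway. The pictures show it flat and upright near the tray's centre.
- **Other things:** no bystander or pink look-alike was touched, and the arm was clear of everything at hand-in.

**Disagreement:** the last measurement read the whole gauge about 1 to 1.5 mm further along its x axis than my first fit. The bar's near top edge read about 5 mm off, and I did not look into that. I therefore judged the home position by the block and stop measured in the same picture, and by the contact force.

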